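# Set the wheel collar on the shaft flat

## Task

On the decorating wheel's spindle box, first slide the transport lock away from the shaft to its end stop. Then turn the shaft with the fingers until its flat faces the collar's clamp screw squarely, and lift the collar straight up, about 25 mm, so that the screw stands on the flat. Finish while holding the collar up there, so that a colleague can tighten the screw; leave the other things on the table where they are.

Things in the scene. Friction and masses are not known exactly. Their poses are not given: they have to be found in the camera images.
- housing: Grey spindle box of a decorating wheel, fixed on the table: 185 x 130 mm on the table, its flat top 50 mm above the table. Origin on the table under the shaft's axis; x axis runs from the shaft towards the latch (the box reaches 68 mm to -x, 118 mm to +x, 65 mm to each side), z up. The clamp screw of the collar faces the box's -x.
- latch (a joint): Transport lock, a sliding latch behind the shaft: 0 = locked (its flat steel tongue, 16 mm wide, lies over the collar's rim, so the collar cannot rise), 0.030 m = end stop, free. Slides along the box's +x, away from the shaft, with about 3 N friction, and stays where it is left. It starts at 0 to 0.005.
- latch_top (a point): Centre of the top of the latch's black upright grip, 90 mm above the table. The grip is 22 mm long (box x), 14 mm wide (box y: pinch it across this) and stands 34 mm clear of the box top; its tongue, 6 mm thick (80.5 to 86.5 mm above the table), runs from the grip 43 mm towards the shaft. Axes as the box.
- spindle (a joint): Angle of the upright steel shaft about z, rad, positive anticlockwise from above: 0 = its flat faces the collar's clamp screw squarely. It starts 0.6 to 1.5 rad away on the positive side, turns freely between -2 and 2 with light friction (0.04 N m) and stays where it is left.
- shaft_top (a point): Centre of the shaft's top face, 116 mm above the table, on the shaft's axis; it turns with the shaft: its -x axis points out of the flat, z up. From 83 to 116 mm above the table the shaft is a D: 30 mm round, with one flat 8 mm from the axis (25 mm wide), so fingers closed on the flat and the round side opposite stand 23 mm apart, 30 mm on the round alone. A small dark groove on the top face runs from the centre to the flat. Below 83 mm it is a round neck of 13 mm.
- lift (a joint): Height of the collar above its rest, m: 0 = resting, 0.032 = upper stop. It moves only straight up and down (two guide legs in the box keep it from turning) and sinks back under its weight (0.25 to 0.5 kg) when let go. The clamp screw's 8 mm wide tip stands into the bore to 9.7 mm from the axis, so it goes past the shaft's D only along the flat; otherwise the collar is stopped about 9 mm up.
- collar: Aluminium collar around the shaft: ring 56 mm outside, 36 mm bore, 16 mm tall; origin on the shaft's axis at its underside, 62 mm above the table at rest (12 mm above the box top). Its screw head (13 mm) stands out 9 mm to the collar's -x; axes as the box. Grip it across y, from above, with the shaft between the fingers.
- collar_mid (a point): Centre of the collar, half-way up (70 mm above the table at rest). Axes as the box.
- screwdriver: Bystander, leave alone: wooden-handled screwdriver, 170 mm, lying by the spindle box. Origin at its middle, on the table.
- glaze_jar: Bystander, leave alone: glaze jar, 56 mm wide, 60 mm tall, by the spindle box. Origin at the centre of its underside.
- cup: Bystander, leave alone: white cup, 72 mm wide, 80 mm tall. Origin at the centre of its underside.
- slip_bottle: Bystander, leave alone: white plastic bottle, 60 mm wide, 130 mm tall. Origin at the centre of its underside.
- bowl: Bystander, leave alone: white bowl, 110 mm wide, 45 mm tall. Origin at the centre of its underside.
- brush: Bystander, leave alone: brush, 200 mm, lying. Origin at its middle, on the table.
Mind the look-alikes: they are no part of the job. What is shaped like the housing but brown or green is not meant.

How it is judged:
On the way, in this order (a step that is already met when the one before it is completed fails the run):
1. the transport lock is at its end stop (value of joint latch above 0.026 m), for 0.2 s.
2. the shaft's flat faces the clamp screw, the collar still down (value of joint latch above 0.026 m and value of joint spindle between -0.25 and 0.25 rad and value of joint lift below 0.012 m), for 0.2 s.
At the end, for the whole second after the job is handed in: The fingers still hold the collar (more than 2 N on it), at least 19 mm above its rest and still, with the clamp screw on the flat: shaft within 0.25 rad of facing the screw; the transport lock is within 4 mm of its end stop (value of joint latch above 0.026 m and value of joint spindle between -0.25 and 0.25 rad and value of joint lift above 0.019 m and velocity of joint lift between -0.01 and 0.01 m/s and contact force between the fingers and collar above 2 N); the arm keeps its last pose, push and grip.
It fails at once if a bystander is moved more than 30 mm or knocked over (distance of any of screwdriver, glaze_jar, cup, slip_bottle, bowl, brush from where it was at the start of the episode above 0.03 m or angle between any of glaze_jar, cup, slip_bottle, bowl's own z axis and vertical above 0.5 rad).
It also fails if it takes over 51 s, if anything falls off the work surface, if the arm or the gripper's body presses on something with over 40 N, if the wrist force passes 120 N, or if a joint passes its speed limit or range.

## Robot

A 6-joint arm with a two-finger parallel gripper is mounted at the origin on the work surface. World frame = base frame: x ahead of the robot, y to its left, z up, the work surface at z = 0. Lengths are in m, angles in rad, forces in N, time in s.
With the tool pointing down it reaches from about 0.35 to 0.85 m from the base axis. Payload 8.1 kg.
Tool frame: the origin (TCP) lies at the centre of the arm's flange, where the gripper is bolted on; the fingertips stand 186 mm ahead of it and the grasp point (between the pads) lies 167 mm ahead of it; z points along the fingers, y is the line along which they close (so a half turn about z gives the same grasp; the last joint's range is limited). The gripper opens to 93 mm and grips with 3 to 60 N. Pads are 15 mm wide; open, the fingers measure 128 mm over their backs; the gripper's body (75 mm by 188 mm) begins 65 mm behind the grasp point.
Start: joints at [1.163, 0.13, 1.488, -0, 1.523, -0.085], TCP at [0.19, 0.569, 0.405] pointing down, gripper open.
Joint ranges: [-2.96, 2.96], [-0.89, 2.26], [0.02, 2.5], [-1.34, 4.48], [0, 2.73], [-2.66, 2.66]. Speed limits (rad/s): [2.39, 2.39, 2.79, 3.14, 3.14, 3.14].

## Interface

Orientations are given as a rotation vector (axis times angle).
In Python, from plant import robot gives the robot as it stands.
- The arm moves only by the tool apply_moves, never from a script. Its argument "series" is a list of rows, each a list of 2 entries, a list of its own where there are three numbers: the shift along the tool's x, y, z in mm, then the turn, a rotation vector about the tool's x, y, z in rad. A call has 1 to 12 rows; each row shifts and turns the commanded pose from where the row before left it, along the tool's axes as they then stand; what a row does not reach is not made up. A row lasts 1/12 s, in which the tool goes at most 41.7 mm and 7.16 degrees, less where a joint would pass 70% of its speed; a pose out of reach is approached as far as the arm can. A call is refused whole if a number of a shift passes 41.7 or a number of a turn 0.125, either way. A call with a gripper value outside its range is refused whole. "claw" is the opening, from 0 (shut) to 1 (fully open), set as the call begins (left out, the last holds). The fingers move at their own pace and stop on an object; "newtons" is the grip in N (left out, the last holds). Time passes only in rows, so rows that do not move let the fingers close. It gives the time, the measured TCP pose, the force, the opening and the grip force at its end, in the units of the state.
- robot.read_state(): the state, without advancing time (a new reading comes with each control period).
- robot.read_camera(name): name is "side" or "top"; returns (picture, depth): 420x560x3 uint8, blue, green, red; 420x560 float32, m along the optical axis (not along the pixel's ray), 0 where there is no reading.
- robot.calibration(name): a dict with "fx", "fy", "cx", "cy" (pixels), "extrinsics" (4x4, takes a point from world to camera coordinates). Camera axes: x right, y down, z forward; pixel columns grow to the right and rows downward; lengths in m; the calibration is good to about 2 mm. A picture is of the moment at which its call begins. calibration takes no time and is no camera call.
- robot.close_job(): hands the job in; it is judged then, once.
The state is a dict: "t": time; "q": joint angles; "dq": joint speeds; "joint_torque": joint torques, N m; "tool_pos": TCP position; "orientation": TCP orientation; "force": force on the tool from outside, world axes, zero at the start; "wrist_torque": the same for the moment, N m; "opening": finger opening in m; "gripper_force": force on a finger pad.
Only numpy, scipy, OpenCV 4.12 (cv2) and the standard library are available. Lean on these libraries where they do the work, as an engineer would, in place of code of your own. Each camera call takes 0.05 s, during which the arm holds its last target. There are 200 camera calls.

## Working session

There is one attempt and no reset: what is moved stays moved. The work goes in short steps, Python scripts to look and compute and a tool call to move; the robot and the scene stay as the last step left them, time stands still between calls to the robot, and variables do not carry over. Pictures are saved under pics/ and viewed, at most 10 in all, crops included, and the job is handed in when it is done.

Besides the shell and the picture viewer there is one more tool, called after "Emit:" as name(argument=value, ...), one argument or row to a line, values as JSON. apply_moves: Moves the arm, as the interface text tells. Its arguments: {"type":"object","properties":{"series":{"type":"array"},"claw":{"type":"number"},"newtons":{"type":"number"}},"required":["series"]}

```bash
mkdir -p pics
cat > h.py <<'E'
import numpy as np, cv2
from plant import robot
from scipy.spatial.transform import Rotation as R
def grab(n):
    im,d=robot.read_camera(n); c=robot.calibration(n)
    np.savez(f'{n}.npz',im=im,d=d); return im,d,c
def world(c,d):
    v,u=np.mgrid[:d.shape[0],:d.shape[1]]
    p=np.stack([(u-c['cx'])/c['fx']*d,(v-c['cy'])/c['fy']*d,d],-1)
    E=np.array(c['extrinsics']); return (p-E[:3,3])@E[:3,:3]
def proj(c,P):
    E=np.array(c['extrinsics']); q=np.atleast_2d(P)@E[:3,:3].T+E[:3,3]
    return np.c_[q[:,0]/q[:,2]*c['fx']+c['cx'],q[:,1]/q[:,2]*c['fy']+c['cy']]
E
python3 - <<'E'
from h import *
for n in('top','side'):
    im,d,c=grab(n); cv2.imwrite(f'pics/{n}0.png',im)
    print(n,c['fx'],np.round(c['extrinsics'],3).tolist())
s=robot.read_state(); print(s['tool_pos'],s['orientation'],s['opening'],s['t'])
print(R.from_rotvec(s['orientation']).as_matrix().round(3))
E
```

```text
top 397.9351907725813 [[-0.091, -0.996, -0.001, 0.026], [-0.976, 0.09, -0.2, 0.437], [0.199, -0.017, -0.98, 1.072], [0.0, 0.0, 0.0, 1.0]]
side 395.88073258147506 [[0.838, -0.545, -0.013, -0.35], [-0.35, -0.521, -0.778, 0.213], [0.417, 0.657, -0.628, 1.043], [0.0, 0.0, 0.0, 1.0]]
[0.19020958 0.56883249 0.4037688 ] [-5.04743073e-01 -3.10033604e+00  2.57483140e-03] 0.09271935777508146 0.1
[[-0.948  0.317 -0.001]
 [ 0.317  0.948 -0.002]
 [ 0.    -0.002 -1.   ]]
```

View pics/top0.png

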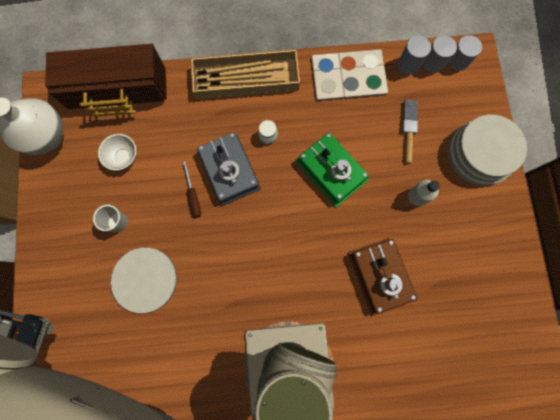

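View pics/side0.png

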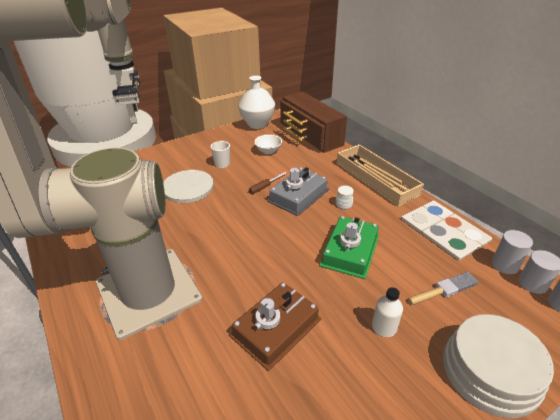

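Candidates in the top view are grey (228,168), green (333,168) and brown (385,277). The description says grey, so I choose the box at (228,168). Next I check it in a close crop and measure it.

```bash
cat > m.py <<'E'
from h import *
im,d,c=grab('top'); W=world(c,d)
z=W[...,2]; v,u=np.mgrid[:420,:560]
box=(u>185)&(u<270)&(v>125)&(v<212)
m=box&(abs(z-.05)<.006)
n,l,st,_=cv2.connectedComponentsWithStats(m.astype('uint8')); k=1+st[1:,4].argmax()
P=W[l==k][:,:2]; r=cv2.minAreaRect((P*1000).astype('float32')); print('rect',r, 'z',np.median(z[l==k]))
print(cv2.boxPoints(r).round(1).tolist())
for lo,hi,nm in((.108,.125,'shaft'),(.084,.096,'latch'),(.07,.083,'collar')):
    q=box&(z>lo)&(z<hi); print(nm,q.sum(),W[q].mean(0).round(4),W[q].min(0).round(3),W[q].max(0).round(3))
a=im[120:215,180:275]; A=cv2.resize(a,None,fx=6,fy=6,interpolation=cv2.INTER_CUBIC); cv2.imwrite('pics/crop1.png',A)
E
python3 m.py
```

```text
rect ((566.3272705078125, 121.72993469238281), (175.24639892578125, 119.53130340576172), 18.48027229309082) z 0.04983561577525687
[[464.29998779296875, 150.60000610351562], [502.20001220703125, 37.29999923706055], [668.4000244140625, 92.80000305175781], [630.5, 206.1999969482422]]
shaft 89 [0.5437 0.1159 0.1151] [0.527 0.103 0.108] [0.558 0.128 0.119]
latch 106 [0.5807 0.1269 0.0881] [0.528 0.101 0.084] [0.613 0.141 0.096]
collar 171 [0.5338 0.1102 0.077 ] [0.507 0.086 0.07 ] [0.583 0.141 0.082]
```

View pics/crop1.png

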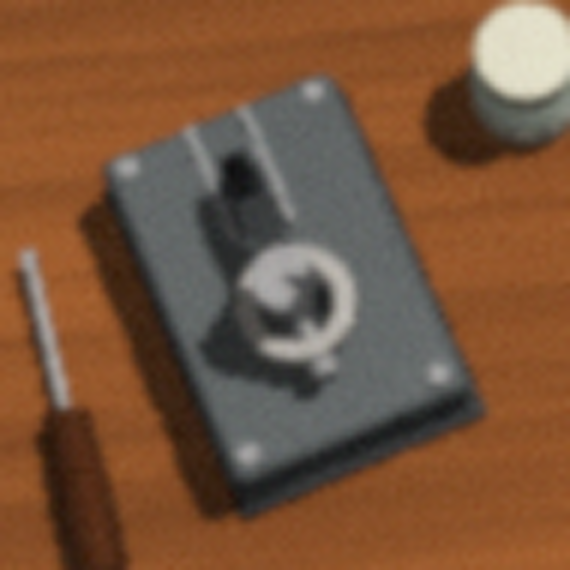

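The crop shows the grey box with its screw at crop (322,365), nearest the robot. The latch grip is at (238,178) and the shaft at (285,285), with the flat towards the right. Rectangle size and heights agree with the description. Now I compute the latch position and the shaft angle.

```bash
cat > f.py <<'E'
from h import *
yaw=np.deg2rad(18.48); ex=np.array([np.cos(yaw),np.sin(yaw)]); ey=np.array([-ex[1],ex[0]])
O=np.array([.5663,.1217])-.025*ex; print('axis',O.round(4))
def fitD(n):
    if n=='top': im,d=[np.load('top.npz')[k] for k in('im','d')]; c=robot.calibration(n)
    else: im,d,c=grab(n)
    W=world(c,d); b=(W[...,:2]-O)@np.c_[ex,ey]; z=W[...,2]
    m=(np.hypot(b[...,0],b[...,1])<.03)&(abs(z-.1155)<.004)
    v,u=np.nonzero(m); print(n,m.sum(),'z',np.median(z[m]).round(4),'mean',b[m].mean(0).round(4))
    best=[]
    roi=np.zeros(m.shape,bool); roi[v.min()-6:v.max()+7,u.min()-6:u.max()+7]=1
    # ray-plane at z=.116
    vv,uu=np.nonzero(roi); E=np.array(c['extrinsics']); r=np.c_[(uu-c['cx'])/c['fx'],(vv-c['cy'])/c['fy'],np.ones(len(uu))]@E[:3,:3]; C=-E[:3,:3].T@E[:3,3]
    X=C+r*((.116-C[2])/r[:,2])[:,None]; p=(X[:,:2]-O)@np.c_[ex,ey]; t=m[roi]
    for th in np.arange(0.3,1.8,.05):
        f=-np.array([np.cos(th),np.sin(th)])
        for dx in np.arange(-.005,.0051,.001):
            for dy in np.arange(-.005,.0051,.001):
                q=p-[dx,dy]; D=(np.hypot(*q.T)<.015)&(q@f<.008)
                best.append(((D&t).sum()/(D|t).sum(),th,dx,dy))
    best=sorted(best)[::-1]; print(np.mean(best[:15],0).round(4),np.array([x[1] for x in best[:15]]).round(2))
    g=(im.max(2)<75)&(z>.08)&(b[...,0]>.04)&(abs(b[...,1])<.02); mm=(abs(z-.09)<.005)&(b[...,0]>.03)&(b[...,0]<.11)&(abs(b[...,1])<.03)
    print('latch all x,y range',np.percentile(b[mm],[2,50,98],axis=0).round(4).tolist(),'dark',g.sum(),b[g].mean(0).round(4),np.percentile(b[g],[5,95],axis=0).round(4).tolist())
    cz=(abs(z-.078)<.004)&(np.hypot(b[...,0],b[...,1])<.035); print('collar range',np.percentile(b[cz],[2,98],axis=0).round(4).tolist())
    return im,c
fitD('top'); im,c=fitD('side')
u,v=proj(c,[*O,.09])[0].astype(int); a=im[v-45:v+45,u-60:u+60]
cv2.imwrite('pics/crop2.png',cv2.resize(a,None,fx=6,fy=6,interpolation=cv2.INTER_CUBIC))
E
python3 f.py
```

```text
axis [0.5426 0.1138]
top 84 z 0.1153 mean [0.002  0.0016]
[ 9.204e-01  7.700e-01  5.000e-04 -1.000e-04] [0.75 0.9  0.85 0.8  0.8  0.7  0.85 0.75 0.7  0.65 0.6  0.95 0.9  0.75
 0.6 ]
latch all x,y range [[0.0317, -0.0065], [0.0531, 0.0004], [0.0721, 0.0078]] dark 66 [0.0562 0.0001] [[0.0415, -0.0065], [0.0713, 0.0068]]
collar range [[-0.0308, -0.0258], [0.0212, 0.0255]]
side 39 z 0.1136 mean [ 0.0029 -0.0007]
[ 0.8462  1.4467  0.     -0.0033] [1.75 1.7  1.65 1.6  1.6  1.55 1.5  1.45 1.45 1.4  1.35 1.3  1.25 1.1
 1.05]
latch all x,y range [[0.032, -0.0086], [0.06, -0.0006], [0.0758, 0.0053]] dark 17 [ 0.0611 -0.0041] [[0.0484, -0.01], [0.0698, 0.0013]]
collar range [[-0.026, -0.0286], [0.0261, 0.023]]
```

View pics/crop2.png

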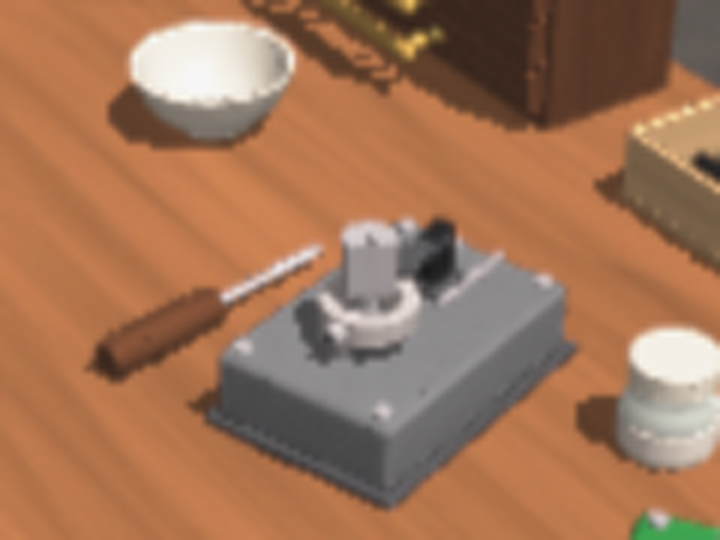

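The side crop shows the flat facing that camera, with the groove at crop (370,238). That puts the shaft at about +0.8 rad. The latch grip is at box x≈62 mm, at crop (437,250).

I'm moving above the latch grip.

Emit:
apply_moves(
  series=[
    [[-29.3, -15.7, 0], [0, 0, 0]],
    [[-29.3, -15.7, 0], [0, 0, 0]],
    [[-29.3, -15.7, 0], [0, 0, 0]],
    [[-29.3, -15.7, 0], [0, 0, 0]],
    [[-29.3, -15.7, 0], [0, 0, 0]],
    [[-29.3, -15.7, 0], [0, 0, 0]],
    [[-29.3, -15.7, 0], [0, 0, 0]],
    [[-29.3, -15.7, 0], [0, 0, 0]],
    [[-29.3, -15.7, 0], [0, 0, 0]],
    [[-29.3, -15.7, 0], [0, 0, 0]],
    [[-29.3, -15.7, 0], [0, 0, 0]],
    [[-29.3, -15.7, 0], [0, 0, 0]],
  ],
  claw=0.6,
  newtons=20,
)

```text
t: 1.2
tool_pos: [0.4648, 0.2774, 0.4047]
orientation: [-0.505, -3.101, 0.0]
force: [0.5, -0.3, 0.0]
opening: 0.0562
gripper_force: 0.0
```

Emit:
apply_moves(
  series=[
    [[-29.3, -15.7, 0], [0, 0, 0]],
    [[-29.3, -15.7, 0], [0, 0, 0]],
    [[-29.3, -15.7, 0], [0, 0, 0]],
    [[-29.3, -15.7, 0], [0, 0, 0]],
    [[-29.3, -15.7, 0], [0, 0, 0]],
    [[-29.3, -15.7, 0], [0, 0, 0]],
    [[0, 0, 0], [0, 0, -0.108]],
    [[0, 0, 0], [0, 0, -0.108]],
    [[0, 0, 0], [0, 0, -0.108]],
    [[0, 0, 0], [0, 0, -0.108]],
    [[0, 0, 0], [0, 0, -0.108]],
    [[0, 0, 0], [0, 0, -0.108]],
  ],
)

```text
t: 2.2
tool_pos: [0.6008, 0.1336, 0.4044]
orientation: [0.516, -3.098, -0.0]
force: [-0.2, 0.7, -0.1]
opening: 0.0555
gripper_force: 0.0
```

```bash
cat > st.py <<'E'
from h import *
import sys
# usage: st.py bx by z yaw_deg : deltas to target grasp point in box frame (mm), tool y yaw
s=robot.read_state(); M=R.from_rotvec(s['orientation']).as_matrix()
yaw=np.deg2rad(18.48); ex=np.array([np.cos(yaw),np.sin(yaw)]); ey=np.array([-ex[1],ex[0]]); O=np.array([.5426,.1138])
g=s['tool_pos']+.167*M[:,2]; b=(g[:2]-O)@np.c_[ex,ey]
print('t',s['t'],'grasp box mm',(b*1000).round(1),'z',g[2].round(4),'open',s['opening'],'F',np.round(s['force'],1),'tau',np.round(s['wrist_torque'],2),'gf',s['gripper_force'],'q',np.round(s['q'],2))
print('yaw_y',np.degrees(np.arctan2(M[1,1],M[0,1])).round(2),'zaxis',M[:,2].round(4))
if len(sys.argv)>1:
    a=list(map(float,sys.argv[1:])); t=np.r_[O+ex*a[0]/1e3+ey*a[1]/1e3,a[2]/1e3]
    print('shift tool mm',(M.T@(t-g)*1000).round(1))
E
python3 st.py 62 0 76
```

```text
t 2.2 grasp box mm [61.4  0.4] z 0.2374 open 0.05554902876817466 F [-0.2  0.7 -0.1] tau [0.11 0.01 0.04] gf 0.0 q [ 0.14  0.17  1.44  0.    1.53 -1.77]
yaw_y 108.93 zaxis [-6.e-04 -1.e-04 -1.e+00]
shift tool mm [ -0.7  -0.4 161.4]
```

Emit:
apply_moves(
  series=[
    [[-0.7, 0, 25], [0, 0, 0]],
    [[0, 0, 25], [0, 0, 0]],
    [[0, 0, 25], [0, 0, 0]],
    [[0, 0, 25], [0, 0, 0]],
    [[0, 0, 25], [0, 0, 0]],
    [[0, 0, 20], [0, 0, 0]],
    [[0, 0, 10], [0, 0, 0]],
    [[0, 0, 6], [0, 0, 0]],
    [[0, 0, 0], [0, 0, 0]],
  ],
)

```text
t: 2.95
tool_pos: [0.6011, 0.1339, 0.2426]
orientation: [0.508, -3.098, -0.0]
force: [-0.5, 0.9, -0.4]
opening: 0.0557
gripper_force: 0.0
```

Emit:
apply_moves(
  series=[
    [[0, 0, 0], [0, 0, 0]],
    [[0, 0, 0], [0, 0, 0]],
    [[0, 0, 0], [0, 0, 0]],
    [[0, 0, 0], [0, 0, 0]],
    [[0, 0, 0], [0, 0, 0]],
    [[0, 0, 0], [0, 0, 0]],
    [[0, 0, 0], [0, 0, 0]],
    [[0, 0, 0], [0, 0, 0]],
  ],
  claw=0,
)

```text
t: 3.62
tool_pos: [0.6016, 0.1344, 0.2444]
orientation: [-0.509, 3.099, 0.001]
force: [-1.2, 4.6, 5.1]
opening: 0.0156
gripper_force: 20.4
```

```bash
python3 st.py 62 0 76
```

```text
t 3.6167 grasp box mm [62.6  1. ] z 0.0774 open 0.015579557203747834 F [-1.2  4.6  5.1] tau [ 0.58  0.26 -0.02] gf 20.365105597302318 q [ 0.14  0.3   1.59  0.    1.25 -1.76]
yaw_y 108.64 zaxis [ 6.e-04  9.e-04 -1.e+00]
shift tool mm [ 0.7 -1.   1.4]
```

Gripped. Now I slide the latch away, using small steps near the end.

Emit:
apply_moves(
  series=[
    [[-4, 0, 0], [0, 0, 0]],
    [[-4, 0, 0], [0, 0, 0]],
    [[-4, 0, 0], [0, 0, 0]],
    [[-4, 0, 0], [0, 0, 0]],
    [[-4, 0, 0], [0, 0, 0]],
    [[-3, 0, 0], [0, 0, 0]],
    [[-2, 0, 0], [0, 0, 0]],
    [[-1, 0, 0], [0, 0, 0]],
    [[0, 0, 0], [0, 0, 0]],
  ],
)

```text
t: 4.37
tool_pos: [0.6263, 0.1428, 0.2444]
orientation: [-0.509, 3.1, 0.001]
force: [-3.1, 3.2, 6.9]
opening: 0.0156
gripper_force: 20.5
```

Emit:
apply_moves(
  series=[
    [[-1, 0, 0], [0, 0, 0]],
    [[-1, 0, 0], [0, 0, 0]],
    [[0, 0, 0], [0, 0, 0]],
  ],
)

```text
t: 4.62
tool_pos: [0.6281, 0.1434, 0.2444]
orientation: [-0.509, 3.1, 0.001]
force: [-3.3, 2.6, 6.5]
opening: 0.0158
gripper_force: 20.6
```

```bash
python3 st.py
```

```text
t 4.6167 grasp box mm [90.5  1.1] z 0.0774 open 0.015793192262346146 F [-3.3  2.6  6.5] tau [ 0.55  0.59 -0.05] gf 20.588333857900523 q [ 0.14  0.37  1.51  0.    1.26 -1.75]
yaw_y 108.65 zaxis [ 0.e+00  6.e-04 -1.e+00]
```

Emit:
apply_moves(
  series=[
    [[-1, 0, 0], [0, 0, 0]],
    [[-1, 0, 0], [0, 0, 0]],
    [[-1, 0, 0], [0, 0, 0]],
    [[0, 0, 0], [0, 0, 0]],
  ],
)

```text
t: 4.95
tool_pos: [0.6299, 0.144, 0.2444]
orientation: [0.508, -3.096, -0.0]
force: [-13.8, -0.7, 13.6]
opening: 0.0159
gripper_force: 22.4
```

Emit:
apply_moves(
  series=[
    [[-1, 0, 0], [0, 0, 0]],
    [[-1, 0, 0], [0, 0, 0]],
    [[0, 0, 0], [0, 0, 0]],
    [[0, 0, 0], [0, 0, 0]],
  ],
)

```text
t: 5.28
tool_pos: [0.6307, 0.1442, 0.2443]
orientation: [0.508, -3.092, 0.001]
force: [-22.1, -3.3, 20.4]
opening: 0.0154
gripper_force: 24.0
```

```bash
python3 st.py
```

```text
t 5.2833 grasp box mm [91.9  1. ] z 0.0773 open 0.015426956550909131 F [-22.1  -3.3  20.4] tau [-0.5   3.79  0.03] gf 23.980011474341154 q [ 0.15  0.38  1.5  -0.    1.27 -1.75]
yaw_y 108.65 zaxis [-0.0077 -0.0017 -1.    ]
```

End stop reached: the force jumped at about 29 mm of travel. I open, rise and look at the shaft before gripping it.

Emit:
apply_moves(
  series=[
    [[1, 0, 0], [0, 0, 0]],
    [[0, 0, 0], [0, 0, 0]],
    [[0, 0, 0], [0, 0, 0]],
    [[0, 0, 0], [0, 0, 0]],
    [[0, 0, -10], [0, 0, 0]],
    [[0, 0, -25], [0, 0, 0]],
    [[0, 0, -30], [0, 0, 0]],
    [[0, 0, -30], [0, 0, 0.12]],
    [[0, 0, -25], [0, 0, 0.12]],
    [[0, 0, 0], [0, 0, 0.12]],
    [[0, 0, 0], [0, 0, 0.12]],
    [[0, 0, 0], [0, 0, 0.12]],
  ],
  claw=0.6,
)

```text
t: 6.28
tool_pos: [0.632, 0.1442, 0.3654]
orientation: [0.439, 3.109, 0.001]
force: [-0.6, 0.6, -0.2]
opening: 0.0556
gripper_force: 0.0
```

```bash
python3 st.py 0 0 106
python3 - <<'E'
from h import *
for n in('top','side'):
    im,d,c=grab(n); u,v=proj(c,[.57,.12,.09])[0].astype(int); globals()[n]=cv2.resize(im[v-45:v+45,u-55:u+55],None,fx=3.6,fy=3.6,interpolation=cv2.INTER_CUBIC)
cv2.imwrite('pics/c3.png',np.hstack([top,side]))
E
```

```text
t 6.2833 grasp box mm [94.8  0.4] z 0.1984 open 0.05563264948178732 F [-0.6  0.6 -0.2] tau [-0.01  0.07 -0.  ] gf 0.0 q [ 0.15  0.28  1.39 -0.    1.47 -1.14]
yaw_y 73.92 zaxis [ 2.e-03  3.e-04 -1.e+00]
shift tool mm [ 78.  -54.2  92.3]
```

View pics/c3.png

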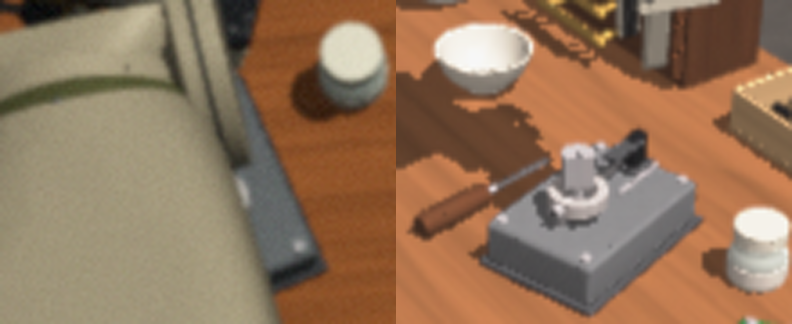

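The side view shows the latch drawn back (grip at crop (633,147)) and the flat towards the camera, as before. Now I go down over the shaft.

Emit:
apply_moves(
  series=[
    [[26, -18, 0], [0, 0, 0]],
    [[26, -18, 0], [0, 0, 0]],
    [[26, -18, 0], [0, 0, 0]],
    [[0, 0, 0], [0, 0, 0.12]],
    [[0, 0, 25], [0, 0, 0]],
    [[0, 0, 25], [0, 0, 0]],
    [[0, 0, 22], [0, 0, 0]],
    [[0, 0, 12], [0, 0, 0]],
    [[0, 0, 8], [0, 0, 0]],
    [[0, 0, 0], [0, 0, 0]],
  ],
)

```text
t: 7.22
tool_pos: [0.5415, 0.1133, 0.2701]
orientation: [-0.613, -3.078, 0.001]
force: [-0.3, 0.3, -0.1]
opening: 0.0556
gripper_force: 0.0
```

Emit:
apply_moves(
  series=[
    [[0, 0, 0], [0, 0, 0]],
    [[0, 0, 0], [0, 0, 0]],
    [[0, 0, 0], [0, 0, 0]],
    [[0, 0, 0], [0, 0, 0]],
    [[0, 0, 0], [0, 0, 0]],
    [[0, 0, 0], [0, 0, 0]],
    [[0, 0, 0], [0, 0, 0]],
    [[0, 0, 0], [0, 0, 0]],
  ],
  claw=0,
)

```text
t: 7.88
tool_pos: [0.5437, 0.117, 0.2732]
orientation: [0.613, 3.075, 0.015]
force: [14.5, 23.9, -9.9]
opening: 0.023
gripper_force: 19.9
```

```bash
python3 st.py 0 0 106
```

```text
t 7.8833 grasp box mm [3.7 3.6] z 0.1062 open 0.022956644994855092 F [14.5 23.9 -9.9] tau [ 3.8  -2.16 -0.01] gf 19.86300474673044 q [ 0.12  0.11  1.76  0.01  1.27 -1.06]
yaw_y 67.47 zaxis [ 0.0076  0.0083 -0.9999]
shift tool mm [ 0.5 -5.2  0.1]
```

The opening is 23.0 mm, so the pads sit on the flat. The centre lies 3.5 mm from the axis, so I take up that offset and then turn 49° about the shaft axis.

Emit:
apply_moves(
  series=[
    [[0, 2, 0], [0, 0, 0]],
    [[0, 2, 0], [0, 0, 0]],
    [[0, 0, 0], [0, 0, 0]],
    [[-0.4, 0, 0], [0, 0, 0.107]],
    [[-0.4, 0, 0], [0, 0, 0.107]],
    [[-0.4, 0, 0], [0, 0, 0.107]],
    [[-0.4, 0, 0], [0, 0, 0.107]],
    [[-0.4, 0, 0], [0, 0, 0.107]],
    [[-0.4, 0, 0], [0, 0, 0.107]],
    [[-0.4, 0, 0], [0, 0, 0.107]],
    [[-0.4, 0, 0], [0, 0, 0.107]],
  ],
)

```text
t: 8.8
tool_pos: [0.5468, 0.1165, 0.2731]
orientation: [1.844, 2.542, 0.009]
force: [5.5, 11.4, -1.4]
opening: 0.023
gripper_force: 19.9
```

Emit:
apply_moves(
  series=[
    [[0, 0, 0], [0, 0, 0]],
    [[0, 0, 0], [0, 0, 0]],
    [[0, 0, 0], [0, 0, 0]],
    [[0, 0, 0], [0, 0, 0]],
  ],
)

```text
t: 9.13
tool_pos: [0.5468, 0.1164, 0.2731]
orientation: [1.838, 2.547, 0.009]
force: [5.6, 10.3, -1.9]
opening: 0.023
gripper_force: 20.1
```

```bash
python3 st.py 0 0 106
```

```text
t 9.1333 grasp box mm [5.7 1.6] z 0.1061 open 0.023035595337123627 F [ 5.6 10.3 -1.9] tau [ 1.78 -0.74 -0.09] gf 20.12952548917383 q [ 0.12  0.12  1.75  0.    1.27 -0.2 ]
yaw_y 18.37 zaxis [ 0.0042  0.0037 -1.    ]
shift tool mm [-1.6 -5.7  0.1]
```

The shaft is turned and aligned. I release it, rise and turn 90° for the collar.

Emit:
apply_moves(
  series=[
    [[1.3, 1.3, 0], [0, 0, 0]],
    [[0, 0, 0], [0, 0, 0]],
    [[0, 0, 0], [0, 0, 0]],
  ],
)

```text
t: 9.38
tool_pos: [0.5472, 0.117, 0.2731]
orientation: [1.838, 2.546, 0.003]
force: [-0.4, 4.9, 5.4]
opening: 0.0232
gripper_force: 19.9
```

Emit:
apply_moves(
  series=[
    [[0, 0, 0], [0, 0, 0]],
    [[0, 0, 0], [0, 0, 0]],
    [[0, 0, 0], [0, 0, 0]],
    [[0, 0, 0], [0, 0, 0]],
    [[0, 0, -15], [0, 0, 0]],
    [[0, 0, -25], [0, 0, 0]],
    [[0, 0, -25], [0, 0, 0]],
    [[0, -3.5, 0], [0, 0, -0.121]],
    [[0, 0, 0], [0, 0, -0.121]],
    [[0, 0, 0], [0, 0, -0.121]],
    [[0, 0, 0], [0, 0, -0.121]],
    [[0, 0, 0], [0, 0, -0.121]],
  ],
  claw=1.0,
)

```text
t: 10.38
tool_pos: [0.5432, 0.1152, 0.3365]
orientation: [-0.988, -2.982, 0.001]
force: [0.7, -0.3, 0.3]
opening: 0.0922
gripper_force: 0.0
```

Emit:
apply_moves(
  series=[
    [[0, 0, 0], [0, 0, -0.121]],
    [[0, 0, 0], [0, 0, -0.121]],
    [[0, 0, 0], [0, 0, -0.121]],
    [[0, 0, 0], [0, 0, -0.121]],
    [[0, 0, 0], [0, 0, -0.121]],
    [[0, 0, 0], [0, 0, -0.121]],
    [[0, 0, 0], [0, 0, -0.121]],
    [[0, 0, 0], [0, 0, -0.121]],
  ],
)

```text
t: 11.05
tool_pos: [0.5432, 0.1152, 0.3364]
orientation: [0.513, -3.099, 0.0]
force: [-0.1, 0.2, 0.5]
opening: 0.0929
gripper_force: 0.0
```

```bash
python3 st.py 2 1.5 76
python3 - <<'E'
from h import *
im,d,c=grab('side'); u,v=proj(c,[.57,.12,.09])[0].astype(int)
cv2.imwrite('pics/c4.png',cv2.resize(im[v-40:v+40,u-50:u+50],None,fx=6,fy=6,interpolation=cv2.INTER_CUBIC))
E
```

```text
t 11.05 grasp box mm [0.9 1.1] z 0.1694 open 0.09286904521013777 F [-0.1  0.2  0.5] tau [ 0.07  0.01 -0.04] gf 0.0 q [ 0.12  0.05  1.7  -0.    1.39 -1.78]
yaw_y 108.79 zaxis [-7.e-04 -3.e-04 -1.e+00]
shift tool mm [-1.2  0.4 93.4]
```

View pics/c4.png

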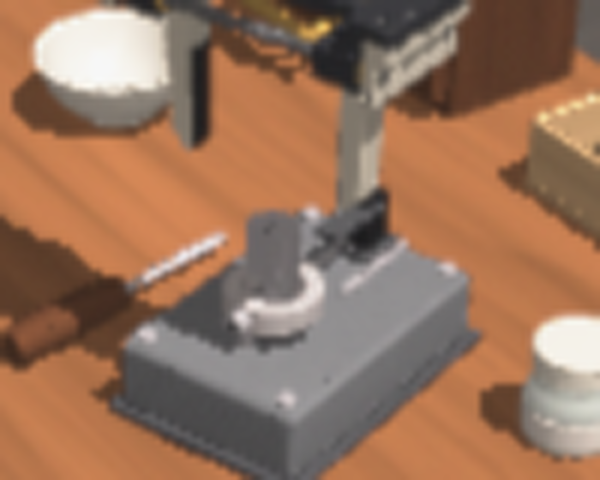

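The shaft's groove, at crop (263,225), now points left-down towards the screw head at (240,320). The latch is still back, with its grip at (370,225). Now I go down and grip the collar.

Emit:
apply_moves(
  series=[
    [[-1.2, 0.4, 20], [0, 0, 0]],
    [[0, 0, 25], [0, 0, 0]],
    [[0, 0, 22], [0, 0, 0]],
    [[0, 0, 14], [0, 0, 0]],
    [[0, 0, 8], [0, 0, 0]],
    [[0, 0, 4.4], [0, 0, 0]],
    [[0, 0, 0], [0, 0, 0]],
  ],
)

```text
t: 11.68
tool_pos: [0.5441, 0.1161, 0.2426]
orientation: [0.502, -3.1, 0.0]
force: [-0.2, 0.5, 0.1]
opening: 0.0935
gripper_force: 0.0
```

Emit:
apply_moves(
  series=[
    [[0, 0, 0], [0, 0, 0]],
    [[0, 0, 0], [0, 0, 0]],
    [[0, 0, 0], [0, 0, 0]],
    [[0, 0, 0], [0, 0, 0]],
    [[0, 0, 0], [0, 0, 0]],
    [[0, 0, 0], [0, 0, 0]],
    [[0, 0, 0], [0, 0, 0]],
    [[0, 0, 0], [0, 0, 0]],
  ],
  claw=0,
  newtons=30,
)

```text
t: 12.35
tool_pos: [0.5447, 0.1157, 0.2438]
orientation: [-0.503, 3.1, -0.002]
force: [0.7, -4.3, 2.2]
opening: 0.0561
gripper_force: 30.0
```

```bash
python3 st.py 2 1.5 76
```

```text
t 12.35 grasp box mm [2.7 1. ] z 0.0768 open 0.05610727384168202 F [ 0.7 -4.3  2.2] tau [-0.75 -0.2   0.02] gf 30.00036746263504 q [ 0.12  0.15  1.77 -0.    1.22 -1.77]
yaw_y 108.45 zaxis [ 1.e-03 -9.e-04 -1.e+00]
shift tool mm [0.7 0.5 0.7]
```

Opening is 56.1 mm, so the collar is held. Lifting 25 mm.

Emit:
apply_moves(
  series=[
    [[0, 0, -2], [0, 0, 0]],
    [[0, 0, -3], [0, 0, 0]],
    [[0, 0, -3], [0, 0, 0]],
    [[0, 0, -3], [0, 0, 0]],
    [[0, 0, 0], [0, 0, 0]],
  ],
)

```text
t: 12.77
tool_pos: [0.5447, 0.1157, 0.2546]
orientation: [-0.503, 3.1, -0.002]
force: [2.4, -4.6, -2.0]
opening: 0.0562
gripper_force: 30.0
```

Emit:
apply_moves(
  series=[
    [[0, 0, -3], [0, 0, 0]],
    [[0, 0, -3], [0, 0, 0]],
    [[0, 0, -3], [0, 0, 0]],
    [[0, 0, -3], [0, 0, 0]],
    [[0, 0, -2], [0, 0, 0]],
    [[0, 0, -1], [0, 0, 0]],
    [[0, 0, 0], [0, 0, 0]],
    [[0, 0, 0], [0, 0, 0]],
    [[0, 0, 0], [0, 0, 0]],
    [[0, 0, 0], [0, 0, 0]],
  ],
)

```text
t: 13.6
tool_pos: [0.5447, 0.1157, 0.2692]
orientation: [-0.503, 3.1, -0.001]
force: [3.0, -3.8, -3.5]
opening: 0.0565
gripper_force: 30.0
```

```bash
python3 st.py
python3 - <<'E'
from h import *
im,d,c=grab('side'); u,v=proj(c,[.57,.12,.09])[0].astype(int)
cv2.imwrite('pics/c5.png',cv2.resize(im[v-40:v+40,u-50:u+50],None,fx=6,fy=6,interpolation=cv2.INTER_CUBIC))
E
```

```text
t 13.6 grasp box mm [2.7 1. ] z 0.1022 open 0.05648001575489109 F [ 3.  -3.8 -3.5] tau [-0.73 -0.61  0.04] gf 29.99943897128105 q [ 0.12  0.12  1.75 -0.    1.27 -1.77]
yaw_y 108.44 zaxis [ 8.e-04 -8.e-04 -1.e+00]
```

View pics/c5.png

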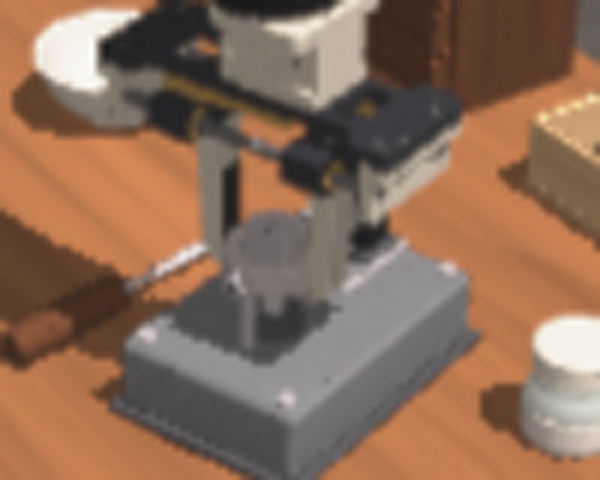

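The collar is held about 25 mm up, at crop (270,265), with its guide leg showing at (248,320). The load is only its weight, about 4 N, and the bystanders are in place. Handing in.

```bash
python3 -c "
from plant import robot
print(robot.close_job())"
```

```text
the job is handed in; nothing more can be done
None
```

I handed the job in with the transport lock at its end stop, the shaft's flat turned to face the clamp screw, and the gripper holding the collar about 25 mm up at 30 N; the hand-in returned no verdict.

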